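Catch the instrument case lid and lower it shut

TASK

The lid of the instrument case leans open on its back stop: draw it forward over its balance point with a finger, catch it from below on a finger as it falls, and lower it gently until it is fully shut, without letting it bang down on the glass vials. Never grip or force the lid, leave the case standing where it is, do not disturb the things around it, and finish clear of everything.

Things in the scene. Friction and masses are not known exactly. Their poses are not given: they have to be found in the camera images.
- case: Loose open aluminium case with a vial rack inside, 3 kg, 150 mm deep (x), 240 mm wide (y), 100 mm high, vials below the rim. Origin: centre of its underside, on the bench. Its x axis points from its front (roughly to the robot's right) to its back, where the lid is hinged; y runs along the hinge; the lid is centred on y = 0. Wire handles stick out 18 mm from its two ends.
- lid (a joint): Lid angle, rad: 0 shut (level on the rim), 1.57 upright, 1.85 leaning back on its stop (start). Damped hinge without catch: below 1.57 the lid falls by itself towards the front, about 0.1 rad/s at 1.4, growing to 0.55-0.9 when nearly shut, 2 to 4 s from 1.4 to 0.5; unheld it bangs. At the lip it weighs 1 to 2 N. Gentle is under 0.3 rad/s over the last 0.2 rad.
- lid_hinge (a point): Middle of the hinge axis, at the back top edge of the case: 75 mm behind the case's centre and 100.5 mm above the bench; the shut lid's underside lies at this height.
- lid_lip (a point): Middle of the lip's front edge on the lid's underside (down when shut), 178 mm from the hinge axis; moves with the lid. The lid is a flat 4 mm aluminium plate, about 0.3 kg, 150 by 240 mm; the lip is a coplanar tongue 100 mm wide standing out 28 mm past the front wall when shut, so that a tilted finger can carry it from below, in front of the case, right down to shut.
- bottle: Bystander: white plastic bottle, 62 mm diameter, 150 mm high; origin at the centre of its foot. Leave alone.
- wipes: Bystander: white round canister with a red cap, 76 mm diameter, 120 mm high; origin at the centre of its foot. Leave alone.
- carton: Bystander: small blue carton 90 x 60 x 70 mm high; origin at the centre of its underside. Leave alone.

How it is judged:
By the outcome, as a careful person would: the job done as asked, in the order asked, and still so for the second after the job is handed in, with the robot touching nothing.
It also fails if it takes over 58 s, if anything falls off the work surface, if the arm or the gripper's body presses on something with over 40 N, if the wrist force passes 120 N, or if a joint passes its speed limit or range.

ROBOT

A 6-joint arm with a two-finger parallel gripper is mounted at the origin on the work surface. World frame = base frame: x ahead of the robot, y to its left, z up, the work surface at z = 0. Lengths are in m, angles in rad, forces in N, time in s.
With the tool pointing down it reaches from about 0.4 to 0.925 m from the base axis. Payload 12.5 kg.
Tool frame: the origin (TCP) lies midway between the tips of the shut fingers; the grasp point (between the pads) lies manip.grip_point_offset behind it (manip.grip_point_offset is the distance from the TCP to the grasp point, in m); z points along the fingers, x is the direction in which the jaws open and shut, and the axes are right-handed (so a half turn about z gives the same grasp; the last joint's range is limited). The gripper opens to 95 mm and grips with 3 to 60 N. Pads are 20 mm wide; open, the fingers measure 119 mm over their backs; the gripper's body (75 mm by 180 mm) begins 59 mm behind the grasp point.
Start: joints at [1.151, 0.491, 1.559, -0, 1.092, -0.106], TCP at [0.193, 0.595, 0.215] pointing down, gripper open.
Joint ranges: [-3.1, 3.1], [-0.84, 2.19], [0.05, 2.79], [-1.13, 4.28], [0.06, 2.93], [-2.69, 2.69]. Speed limits (rad/s): [2.22, 2.22, 2.79, 3.14, 3.14, 3.14].

INTERFACE

Orientations are given as a unit quaternion [w, x, y, z].
In Python, from bench import manip gives the robot as it stands. The module is installed in compiled form; this text tells all that it offers.
- The arm moves only by the shell command python3 -m creep 'ROWS' [OPENING] [FORCE]. ROWS is JSON, a list of rows, each an object with "xyz": the shift along the tool's x, y, z in units of 40 mm (1.0 is 40 mm), a list of three; "angular": the turn, a rotation vector about the tool's x, y, z in units of 5 degrees (1.0 is 5 degrees), a list of three. In form: [{"xyz": [x, y, z], "angular": [ax, ay, az]}, ...]. A call has 1 to 20 rows; each row is the pose to reach, as a shift and turn from the pose measured when the call began, along the tool's axes at that moment; what a row does not reach only later rows make up. A row lasts 1/8 s, in which the tool goes at most 62.5 mm and 10.7 degrees, less where a joint would pass 70% of its speed; a pose out of reach is approached as far as the arm can. A call with a gripper value outside its range is refused whole. OPENING is the gripper's target within -1 to 1 (fully open at 1, half-way at 0, shut at -1), set as the call begins (- or left out, the last holds). The fingers move at their own pace and stop on an object; FORCE is the grip in N (left out, the last holds). Time passes only in rows, so rows that repeat a pose let the fingers close. It gives the time, the measured TCP pose, the force and the opening at its end, in the units of the state.
- manip.state(): the state, without advancing time (a new reading comes with each control period).
- manip.snapshot(name): name is "side" or "top"; returns the picture (400x640x3 uint8, red, green, blue); there is no depth.
- manip.camera_model(name): a dict with "camera_matrix" (3x3 intrinsics, pixels), "R" (3x3) and "t" (3): a world point X has camera coordinates R X + t. Camera axes: x right, y down, z forward; pixel columns grow to the right and rows downward; lengths in m; the calibration is good to about 2 mm. A picture is of the moment at which its call begins. camera_model takes no time and is no camera call.
- manip.job_done(): hands the job in, once; it reports no verdict.
Trained networks look in the newest picture that a camera, given by its name, has taken for a name from the list of things; names that differ only in an ending like _2 or _b are one class to them, and where a whole thing is asked for, a point or a joint stands for the part that bears it (a point fixed in the world has none). Each returns a list of dicts, best first, with "score" (0 to 1); they miss things now and then, are a little off and sometimes report something else, mostly with a low value. They report only what shows in the picture. A call takes as long as a camera call.
- manip.outline_of(camera, name): "region" (400x640 bool, what is visible of it) and "at" ([column, row] in pixels, amid what is visible of it).
The state is a dict: "t": time; "qpos": joint angles; "joint_vel": joint speeds; "effort": joint torques, N m; "position": TCP position; "orientation": TCP orientation; "ft_force": force on the tool from outside, world axes, zero at the start; "torque": the same for the moment, N m; "opening": finger opening in m.
Only numpy, scipy, OpenCV 4.12 (cv2) and the standard library are available. Lean on these libraries where they do the work, as an engineer would, in place of code of your own. Each camera call takes 0.05 s, during which the arm holds its last target. There are 200 camera calls.

## Working session

There is one attempt and no reset: what is moved stays moved. The work goes in short steps, Python scripts to look and compute and a shell command to move; the robot and the scene stay as the last step left them, time stands still between calls to the robot, and variables do not carry over. Pictures are saved under pics/ and viewed, about 8 in all and at most 12, crops included, and the job is handed in when it is done.

```bash
mkdir -p pics
cat > h.py <<'E'
import numpy as np,cv2
from bench import manip
def cam(n):
    c=manip.camera_model(n);return [np.array(c[k],float) for k in("camera_matrix","R","t")]
def proj(n,X):
    K,R,t=cam(n);p=(np.atleast_2d(X)@R.T+t)@K.T;return p[:,:2]/p[:,2:]
def ray(n,uv,z):
    K,R,t=cam(n);d=R.T@np.linalg.solve(K,[uv[0],uv[1],1]);c=-R.T@t.ravel();return c+d*(z-c[2])/d[2]
def save(n,f):
    im=manip.snapshot(n);cv2.imwrite('pics/'+f,cv2.cvtColor(im,cv2.COLOR_RGB2BGR));return im
E
python3 - <<'E'
from h import *
for n in("side","top"):
    save(n,n+'0.png')
    K,R,t=cam(n);print(n,K.tolist(),(-R.T@t.ravel()).round(3),R.round(3).tolist())
    for o in("case","lid","bottle","wipes","carton"):
        for r in manip.outline_of(n,o)[:2]:
            g=np.argwhere(r["region"]);print(o,round(r["score"],2),r["at"],g.min(0)[::-1],g.max(0)[::-1],len(g))
s=manip.state();print(s)
print(manip.grip_point_offset)
a=cv2.imread('pics/side0.png')
E
```

```text
side [[364.6701821832988, 0.0, 316.9080936781416], [0.0, 364.6701821832988, 198.41927690024517], [0.0, 0.0, 1.0]] [ 0.254 -0.151  0.726] [[0.525, -0.851, 0.015], [-0.688, -0.434, -0.582], [0.502, 0.295, -0.813]]
case 0.95 [311.7, 229.4] [240 127] [391 324] 16497
lid 0.63 [281.6, 194.3] [241 128] [326 270] 6454
bottle 0.92 [225.4, 229.8] [209 202] [245 256] 1384
wipes 0.62 [259.8, 153.9] [257 146] [278 173] 334
carton 0.6 [355.0, 176.6] [332 155] [377 196] 1269
top [[517.4577168352879, 0.0, 324.22847814874416], [0.0, 517.4577168352879, 200.9036348814792], [0.0, 0.0, 1.0]] [0.536 0.095 1.17 ] [[-0.02, -1.0, 0.017], [-0.998, 0.019, -0.068], [0.067, -0.018, -0.998]]
case 0.56 [351.8, 213.6] [296 150] [406 284] 12071
lid 0.88 [317.2, 220.0] [297 152] [334 284] 3349
bottle 0.97 [265.5, 258.1] [249 244] [280 273] 757
wipes 0.97 [260.6, 171.0] [238 153] [277 192] 1244
carton 0.96 [332.6, 126.4] [310 105] [355 147] 1339
{'t': 0.6, 'qpos': array([ 1.15134353e+00,  4.90914641e-01,  1.55894110e+00, -6.18959291e-06,
        1.09166238e+00, -1.05606773e-01]), 'joint_vel': array([ 0.00232187, -0.00079276, -0.00145421, -0.0003505 ,  0.0005194 ,
        0.00077376]), 'effort': array([-1.14605587e-03, -6.12205410e+01, -2.58356702e+01,  6.92713587e-02,
        4.46005678e-02, -6.10590337e-05]), 'position': array([0.19293624, 0.59448273, 0.21463767]), 'orientation': array([-1.62306482e-05,  8.08924086e-01,  5.87913107e-01,  3.36594629e-05]), 'ft_force': array([-0.03195467, -0.32552051,  0.17823891]), 'torque': array([ 0.03026949, -0.03254482,  0.02006649]), 'opening': 0.09516894985230284}
0.0188
```

View pics/side0.png

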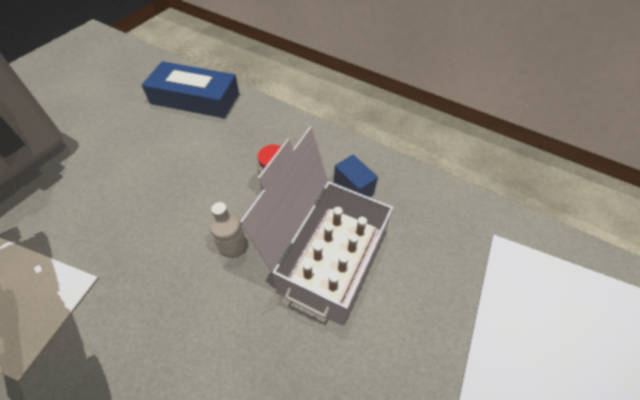

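View pics/top0.png

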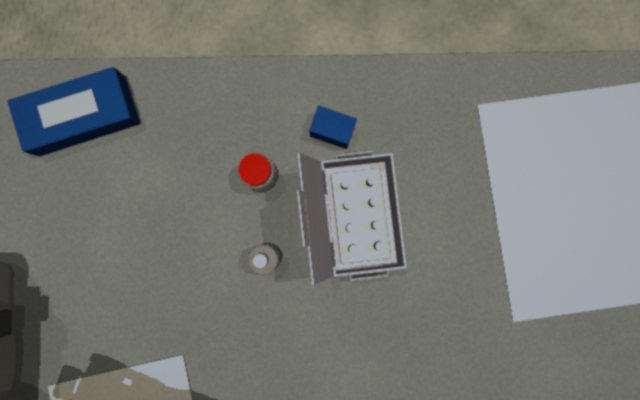

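Side: the case is centred near (320,245), its front faces lower right, and the lid leans toward upper left. Top: the rim corners are near (321,160), (392,154), (405,268) and (333,277). The bottle (262,258) and wipes (256,170) stand behind the lid, and the carton is at (333,126).

```bash
cat >> h.py <<'E'
def lidpt(p,th,r=.178,yy=0.,off=0.):
    # point on lid underside at distance r from hinge; off = offset along outward(top) normal
    cx,cy,a=p;xc=.075-r*np.cos(th)+off*np.sin(th);z=.1005+r*np.sin(th)+off*np.cos(th)
    return world(p,xc,yy,z)
def world(p,xc,yc,z):
    cx,cy,a=p;return np.array([cx+xc*np.cos(a)-yc*np.sin(a),cy+xc*np.sin(a)+yc*np.cos(a),z])
E
python3 - <<'E'
from h import *
from scipy.optimize import least_squares
C=[(.075,.12),(-.075,.12),(-.075,-.12),(.075,-.12)] # back-near(robot), front-near, front-far, back-far
top=[(333,278),(405,268),(392,154),(321,160)]
side=[(275,281),(345,317),(391,207),(330,185)]
def f(p):
    W=np.array([world(p,x,y,.1) for x,y in C]);return W
for nm,use in(("both",3),("top",1),("side",2)):
    r=least_squares(lambda p:np.concatenate([(proj("top",f(p))-top).ravel() if use&1 else [],(proj("side",f(p))-side).ravel() if use&2 else []]),[.5,.02,1.6],loss='soft_l1')
    print(nm,r.x.round(4),r.fun.round(1))
    if use==3:p=r.x
np.save('p.npy',p)
print("hinge",world(p,.075,0,.1005).round(3),"lip",lidpt(p,1.85).round(3))
out=[]
for n in("top","side"):
    im=cv2.imread(f'pics/{n}0.png');b=(230,90,430,290) if n=="top" else (220,120,420,340)
    s=3;c=cv2.resize(im[b[1]:b[3],b[0]:b[2]],None,fx=s,fy=s,interpolation=cv2.INTER_CUBIC)
    def poly(P,col):
        q=((proj(n,np.array(P))-b[:2]+.5)*s).astype(np.int32);cv2.polylines(c,[q],True,col,1)
    poly(f(p),(0,255,0)); poly([world(p,x,y,0) for x,y in C],(255,255,0))
    poly([lidpt(p,1.85,r,y) for r,y in((0,.12),(.15,.12),(.15,.05),(.178,.05),(.178,-.05),(.15,-.05),(.15,-.12),(0,-.12))],(0,0,255))
    out.append(cv2.resize(c,(400,int(c.shape[0]*400/c.shape[1]))))
h=min(o.shape[0] for o in out);cv2.imwrite('pics/fit.png',np.hstack([o[:h] for o in out]))
for n,u,z in(("bottle",(262,258),.14),("wipes",(256,169),.12),("carton",(333,126),.07)):print(n,ray("top",u,z).round(3))
E
```

```text
both [ 0.5768 -0.0053  1.6627] [ 1.1 -0.5  1.4  1.2  0.3  0.3  0.   2.1 -4.2 -7.5  0.5 -7.2  1.   0.7
 -3.  -3.1]
top [ 0.5787 -0.0039  1.6547] [-0.1 -1.7  0.3  0.6  0.1 -0.3 -0.3  0.9]
side [ 0.5688 -0.0124  1.6859] [-2.8 -0.6  3.8 -1.3  1.5  3.8 -3.6  0.9]
hinge [0.57  0.069 0.1  ] lip [0.565 0.118 0.272]
bottle [0.495 0.201 0.14 ]
wipes [0.675 0.213 0.12 ]
carton [0.772 0.053 0.07 ]
```

View pics/fit.png

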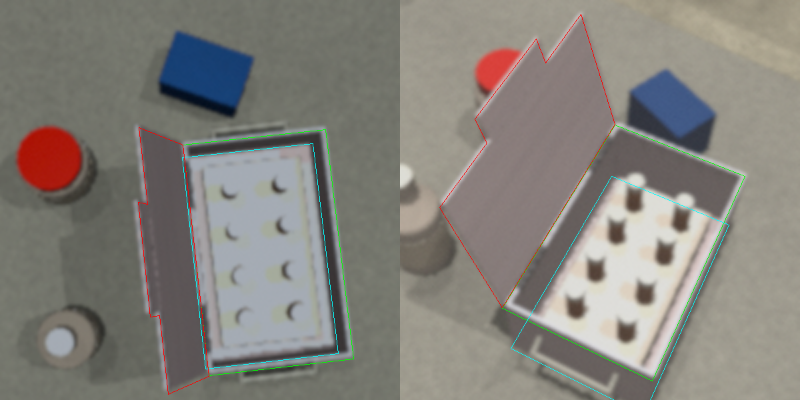

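The fitted rim and lid outlines land on both pictures within a few pixels. I'll trial the tilted pose in free space in front of the case first, then go behind the lid.

```bash
cat >> h.py <<'E'
from scipy.spatial.transform import Rotation as Ro
p=np.load('p.npy') if __import__('os').path.exists('p.npy') else None
def Rt(phi):
    xc=world(p,1,0,0)-world(p,0,0,0);yc=world(p,0,1,0)-world(p,0,0,0);f=np.radians(phi)
    z=np.cos(f)*xc-np.sin(f)*np.array([0,0,1]);x=-yc;return np.c_[x,np.cross(z,x),z]
def rows(T):
    "T: list of (xc,yc,z,phi) in the case frame"
    s=manip.state();q=s["orientation"];R0=Ro.from_quat([*q[1:],q[0]]).as_matrix()
    for xc,yc,z,phi in T:
        d=R0.T@(world(p,xc,yc,z)-s["position"])/.04;w=np.degrees(Ro.from_matrix(R0.T@Rt(phi)).as_rotvec())/5
        print((xc,yc,z,phi),'{"xyz":',d.round(2).tolist(),',"angular":',w.round(2).tolist(),'}')
def st():
    s=manip.state();x=s["position"];d=x[:2]-p[:2];a=p[2];c,n=np.cos(a),np.sin(a);q=s["orientation"]
    R=Ro.from_quat([*q[1:],q[0]]).as_matrix();z=R[:,2]
    print("t",round(s["t"],2),"case xyz",np.round([c*d[0]+n*d[1],-n*d[0]+c*d[1],x[2]],4),"phi",np.degrees(np.arcsin(-z[2])).round(1),"xtilt",R[2,0].round(3),"F",s["ft_force"].round(2),"q",s["qpos"].round(2),"open",s["opening"].round(3))
    return s
E
python3 -c "
from h import *
st();rows([(.16,0,.42,90),(-.1,0,.42,90),(-.18,0,.3,65),(-.18,0,.12,40)])"
```

```text
Traceback (most recent call last):
  File "h.py", line 31, in st
    print("t",round(s["t"],2),"case xyz",np.round([c*d[0]+n*d[1],-n*d[0]+c*d[1],x[2]],4),"phi",np.degrees(np.arcsin(-z[2])).round(1),"xtilt",R[2,0].round(3),"F",s["ft_force"].round(2),"q",s["qpos"].round(2),"open",s["opening"].round(3))
                                                                                                                                                                                                                      ^^^^^^^^^^^^^^^^^^
AttributeError: 'float' object has no attribute 'round'
```

```bash
sed -i 's/s\["opening"\].round(3)/round(s["opening"],3)/' h.py
python3 -c "
from h import *
st();rows([(.16,0,.42,90),(-.1,0,.42,90),(-.18,0,.3,65),(-.18,0,.12,40)])"
```

```text
t 0.6 case xyz [0.6325 0.3272 0.2146] phi 90.0 xtilt 0.0 F [-0.03 -0.33  0.18] q [ 1.15  0.49  1.56 -0.    1.09 -0.11] open 0.095
(0.16, 0, 0.42, 90) {"xyz": [-7.62, 12.18, -5.13] ,"angular": [-0.0, -0.0, 13.35] }
(-0.1, 0, 0.42, 90) {"xyz": [-13.6, 14.74, -5.13] ,"angular": [-0.0, -0.0, 13.35] }
(-0.18, 0, 0.3, 65) {"xyz": [-15.43, 15.53, -2.13] ,"angular": [4.42, 2.91, 13.13] }
(-0.18, 0, 0.12, 40) {"xyz": [-15.43, 15.53, 2.37] ,"angular": [8.81, 5.81, 12.45] }
```

```bash
python3 -m creep '[{"xyz":[0,0,-3],"angular":[0,0,2]},{"xyz":[-1,1.5,-5.1],"angular":[0,0,4]},{"xyz":[-2,3,-5.1],"angular":[0,0,6]},{"xyz":[-3,4.5,-5.1],"angular":[0,0,8]},{"xyz":[-4,6,-5.1],"angular":[0,0,10]},{"xyz":[-5,7.5,-5.1],"angular":[0,0,12]},{"xyz":[-6,9,-5.1],"angular":[0,0,13.3]},{"xyz":[-7.5,10.5,-5.1],"angular":[0,0,13.3]},{"xyz":[-9,11.5,-5.1],"angular":[0,0,13.3]},{"xyz":[-10.5,12.5,-5.1],"angular":[0,0,13.3]},{"xyz":[-12,13.5,-5.1],"angular":[0,0,13.3]},{"xyz":[-13.6,14.7,-5.1],"angular":[0,0,13.3]},{"xyz":[-14.5,15.1,-5.1],"angular":[0,0,13.3]},{"xyz":[-15.4,15.5,-4],"angular":[1.5,1,13.3]},{"xyz":[-15.4,15.5,-3],"angular":[3,2,13.2]},{"xyz":[-15.4,15.5,-2.1],"angular":[4.4,2.9,13.1]},{"xyz":[-15.4,15.5,-0.6],"angular":[6,4,12.9]},{"xyz":[-15.4,15.5,0.8],"angular":[7.5,5,12.7]},{"xyz":[-15.4,15.5,2],"angular":[8.8,5.8,12.4]},{"xyz":[-15.4,15.5,2.3],"angular":[8.8,5.8,12.4]}]' -1
python3 -c "
from h import *
st();rows([(-.18,0,.38,70),(-.1,0,.42,90),(.16,0,.42,90),(.165,0,.24,90)])"
```

```text
t: 3.1
position: [0.5911, -0.1832, 0.1176]
orientation: [-0.424, 0.905, 0.042, -0.022]
ft_force: [0.4, 0.4, 0.5]
opening: 0.0005
t 3.1 case xyz [-0.1785  0.0021  0.1176] phi 39.8 xtilt -0.004 F [0.39 0.44 0.52] q [-0.66  0.84  1.43  0.59  1.56 -0.98] open 0.001
(-0.18, 0, 0.38, 70) {"xyz": [0.03, -5.02, -4.23] ,"angular": [-6.04, 0.06, -0.0] }
(-0.1, 0, 0.42, 90) {"xyz": [0.03, -7.07, -3.33] ,"angular": [-10.04, 0.06, 0.01] }
(0.16, 0, 0.42, 90) {"xyz": [0.04, -11.22, 1.67] ,"angular": [-10.04, 0.06, 0.01] }
(0.165, 0, 0.24, 90) {"xyz": [0.06, -7.85, 4.64] ,"angular": [-10.04, 0.06, 0.01] }
```

The tilted pose is reachable with joint margin, so next is back over the lid and down behind it.

```bash
python3 -m creep '[{"xyz":[0,-1.2,-1],"angular":[-1.5,0,0]},{"xyz":[0,-2.4,-2],"angular":[-3,0,0]},{"xyz":[0,-3.7,-3.2],"angular":[-4.5,0,0]},{"xyz":[0,-5,-4.2],"angular":[-6,0,0]},{"xyz":[0,-6,-3.8],"angular":[-8,0,0]},{"xyz":[0,-7,-3.3],"angular":[-10,0,0]},{"xyz":[0,-8.1,-2],"angular":[-10,0,0]},{"xyz":[0,-9.2,-0.8],"angular":[-10,0,0]},{"xyz":[0,-10.2,0.5],"angular":[-10,0,0]},{"xyz":[0,-11.2,1.7],"angular":[-10,0,0]},{"xyz":[0,-11.2,1.7],"angular":[-10,0,0]},{"xyz":[0,-10.2,2.6],"angular":[-10,0,0]},{"xyz":[0,-9.2,3.5],"angular":[-10,0,0]},{"xyz":[0,-8.3,4.2],"angular":[-10,0,0]},{"xyz":[0,-7.85,4.6],"angular":[-10,0,0]},{"xyz":[0,-7.85,4.6],"angular":[-10,0,0]}]' -1
python3 - <<'E'
from h import *
st();save("side","s1.png")
rows([(.13,0,.24,90),(.1,0,.24,90),(.08,0,.24,90),(.065,0,.24,90)])
E
```

```text
t: 5.1
position: [0.5591, 0.1573, 0.2419]
orientation: [-0.001, 0.999, 0.047, -0.001]
ft_force: [-0.4, -0.2, 0.4]
opening: 0.0004
t 5.1 case xyz [0.1635 0.0027 0.2419] phi 89.8 xtilt -0.003 F [-0.4  -0.22  0.4 ] q [0.16 0.4  1.63 0.   1.11 0.06] open 0.0
(0.13, 0, 0.24, 90) {"xyz": [0.05, 0.84, 0.07] ,"angular": [-0.04, 0.01, 0.03] }
(0.1, 0, 0.24, 90) {"xyz": [0.05, 1.59, 0.07] ,"angular": [-0.04, 0.01, 0.03] }
(0.08, 0, 0.24, 90) {"xyz": [0.05, 2.09, 0.07] ,"angular": [-0.04, 0.01, 0.03] }
(0.065, 0, 0.24, 90) {"xyz": [0.05, 2.47, 0.07] ,"angular": [-0.04, 0.01, 0.03] }
```

View pics/s1.png

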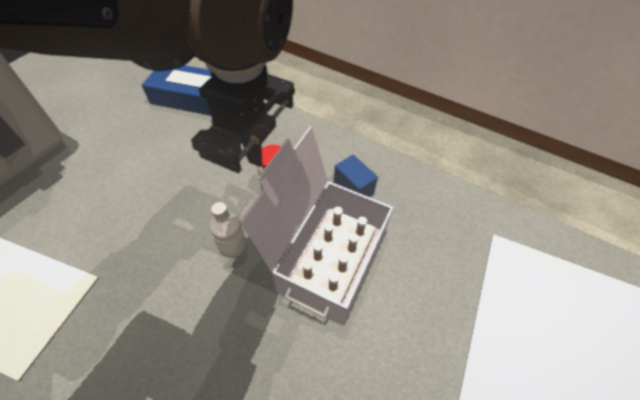

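The finger (tip near pixel (255,160)) is behind the tongue and clear of everything. I'll draw the lid forward slowly.

```bash
python3 -m creep '[{"xyz":[0,0.2,0],"angular":[0,0,0]},{"xyz":[0,0.4,0],"angular":[0,0,0]},{"xyz":[0,0.6,0],"angular":[0,0,0]},{"xyz":[0,0.72,0],"angular":[0,0,0]},{"xyz":[0,0.84,0],"angular":[0,0,0]},{"xyz":[0,0.97,0],"angular":[0,0,0]},{"xyz":[0,1.1,0],"angular":[0,0,0]},{"xyz":[0,1.23,0],"angular":[0,0,0]},{"xyz":[0,1.36,0],"angular":[0,0,0]},{"xyz":[0,1.49,0],"angular":[0,0,0]},{"xyz":[0,1.62,0],"angular":[0,0,0]},{"xyz":[0,1.75,0],"angular":[0,0,0]},{"xyz":[0,1.88,0],"angular":[0,0,0]},{"xyz":[0,2.0,0],"angular":[0,0,0]},{"xyz":[0,2.12,0],"angular":[0,0,0]},{"xyz":[0,2.22,0],"angular":[0,0,0]}]' -1
cat >> h.py <<'E'
def lidangle(f=None):
    "fit the lid angle from the networks' lid outlines in both pictures"
    from scipy.optimize import minimize_scalar
    out=[]
    for n in("side","top"):
        save(n,(f or 'x')+n+'.png');L=manip.outline_of(n,"lid")
        if not L: out.append((n,None));continue
        m=L[0]["region"]
        def iou(th):
            q=proj(n,np.array([lidpt(p,th,r,y) for r,y in((0,.12),(.15,.12),(.15,.05),(.178,.05),(.178,-.05),(.15,-.05),(.15,-.12),(0,-.12))]))
            k=np.zeros(m.shape,np.uint8);cv2.fillPoly(k,[q.round().astype(np.int32)],1);return (k&m).sum()/(k|m).sum()
        g=np.arange(0,1.9,.02);v=[iou(t) for t in g];out.append((n,round(L[0]["score"],2),g[np.argmax(v)].round(2),round(max(v),2)))
    print(out)
E
python3 - <<'E'
from h import *
st();lidangle('a')
E
```

```text
t: 7.15
position: [0.5681, 0.0687, 0.2427]
orientation: [-0.002, 0.999, 0.047, -0.001]
ft_force: [-1.5, 1.2, -0.1]
opening: 0.0006
t 7.15 case xyz [0.0745 0.0019 0.2427] phi 89.8 xtilt -0.001 F [-1.55  1.17 -0.13] q [ 0.    0.39  1.65  0.    1.1  -0.09] open 0.001
[('side', 0.65, np.float64(1.46), np.float64(0.9)), ('top', 0.45, np.float64(1.46), np.float64(0.02))]
```

```bash
python3 -c "
from h import *
rows([(.067,0,.245,90),(.067,0,.30,90),(.06,0,.355,90),(.005,0,.37,80),(-.05,0,.37,70),(-.1,0,.345,60),(-.11,0,.29,50),(-.1,0,.245,40)])"
```

```text
(0.067, 0, 0.245, 90) {"xyz": [0.05, 0.19, -0.06] ,"angular": [-0.04, 0.01, 0.03] }
(0.067, 0, 0.3, 90) {"xyz": [0.05, 0.19, -1.43] ,"angular": [-0.04, 0.01, 0.03] }
(0.06, 0, 0.355, 90) {"xyz": [0.04, 0.36, -2.81] ,"angular": [-0.04, 0.01, 0.03] }
(0.005, 0, 0.37, 80) {"xyz": [0.04, 1.73, -3.19] ,"angular": [1.96, 0.01, 0.02] }
(-0.05, 0, 0.37, 70) {"xyz": [0.04, 3.11, -3.19] ,"angular": [3.96, 0.02, 0.02] }
(-0.1, 0, 0.345, 60) {"xyz": [0.03, 4.36, -2.57] ,"angular": [5.96, 0.02, 0.02] }
(-0.11, 0, 0.29, 50) {"xyz": [0.04, 4.61, -1.2] ,"angular": [7.96, 0.02, 0.02] }
(-0.1, 0, 0.245, 40) {"xyz": [0.04, 4.37, -0.07] ,"angular": [9.96, 0.02, 0.02] }
```

```bash
python3 -m creep '[{"xyz":[0,0.1,0],"angular":[0,0,0]},{"xyz":[0,0.2,0],"angular":[0,0,0]},{"xyz":[0,0.2,-1.4],"angular":[0,0,0]},{"xyz":[0,0.3,-2.8],"angular":[0,0,0]},{"xyz":[0,1.7,-3.2],"angular":[2,0,0]},{"xyz":[0,3.1,-3.2],"angular":[4,0,0]},{"xyz":[0,4.4,-2.6],"angular":[6,0,0]},{"xyz":[0,4.6,-1.2],"angular":[8,0,0]},{"xyz":[0,4.4,-0.1],"angular":[10,0,0]}]' -1
python3 - <<'E'
from h import *
st();lidangle('b')
E
```

```text
t: 8.48
position: [0.5845, -0.1083, 0.2445]
orientation: [-0.426, 0.904, 0.041, -0.019]
ft_force: [1.2, 0.3, 0.3]
opening: 0.0003
t 8.47 case xyz [-0.1033  0.0018  0.2445] phi 39.5 xtilt -0.0 F [1.18 0.26 0.34] q [-0.58  0.64  1.48  0.65  1.65 -0.83] open 0.0
[('side', None), ('top', 0.63, np.float64(1.24), np.float64(0.92))]
```

View pics/bside.png

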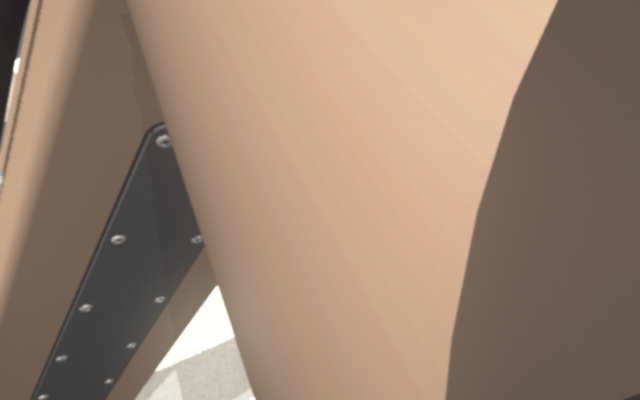

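Side view: the arm's forearm fills it, so it is useless here. The top fit gives the lid at about 1.24 rad and falling, so the catch is next.

```bash
cat >> h.py <<'E'
def tcp(th,phi=40,s=.010,h=.010):
    f=np.radians(phi);u=np.array([np.sin(f),np.cos(f)]);d=np.array([np.cos(f),-np.sin(f)]);l=np.array([-np.cos(th),np.sin(th)])
    hg=np.array([.075,.1005]);P=hg+(.178-s)*l-h*u if th>f else hg+.178*l+s*d-h*u
    return (round(P[0],4),0.002,round(P[1],4),phi)
E
python3 -c "
from h import *
rows([(-.065,.002,.24,40)]+[tcp(t) for t in(1.0,.96,.92)])"
```

```text
(-0.065, 0.002, 0.24, 40) {"xyz": [-0.02, -0.47, 0.81] ,"angular": [-0.0, 0.03, -0.0] }
(np.float64(-0.0222), 0.002, np.float64(0.2342), 40) {"xyz": [-0.01, -1.04, 1.73] ,"angular": [-0.0, 0.03, -0.0] }
(np.float64(-0.0278), 0.002, np.float64(0.2305), 40) {"xyz": [-0.01, -0.88, 1.68] ,"angular": [-0.0, 0.03, -0.0] }
(np.float64(-0.0332), 0.002, np.float64(0.2265), 40) {"xyz": [-0.02, -0.72, 1.64] ,"angular": [-0.0, 0.03, -0.0] }
```

```bash
python3 -m creep '[{"xyz":[0,-0.45,0.8],"angular":[0,0,0]},{"xyz":[0,-1.04,1.73],"angular":[0,0,0]},{"xyz":[0,-1,1.72],"angular":[0,0,0]},{"xyz":[0,-0.96,1.71],"angular":[0,0,0]},{"xyz":[0,-0.92,1.7],"angular":[0,0,0]},{"xyz":[0,-0.88,1.68],"angular":[0,0,0]},{"xyz":[0,-0.84,1.67],"angular":[0,0,0]},{"xyz":[0,-0.8,1.66],"angular":[0,0,0]}]' -1
python3 - <<'E'
from h import *
st();lidangle('c')
rows([tcp(t) for t in(.94,.9,.85,.8,.75,.7,.65,.6,.55)])
E
```

```text
t: 9.68
position: [0.5783, -0.0362, 0.2282]
orientation: [-0.422, 0.905, 0.042, -0.021]
ft_force: [-0.1, -0.8, 0.0]
opening: 0.0003
t 9.68 case xyz [-0.0309  0.0014  0.2282] phi 40.0 xtilt -0.002 F [-0.12 -0.75  0.05] q [-0.49  0.61  1.59  0.69  1.54 -0.83] open 0.0
[('side', None), ('top', 0.7, np.float64(0.94), np.float64(0.92))]
(np.float64(-0.0305), 0.002, np.float64(0.2285), 40) {"xyz": [-0.02, -0.01, -0.0] ,"angular": [-0.0, 0.03, -0.0] }
(np.float64(-0.0359), 0.002, np.float64(0.2244), 40) {"xyz": [-0.02, 0.16, -0.04] ,"angular": [-0.0, 0.03, -0.0] }
(np.float64(-0.0423), 0.002, np.float64(0.2191), 40) {"xyz": [-0.02, 0.36, -0.08] ,"angular": [-0.0, 0.03, -0.0] }
(np.float64(-0.0485), 0.002, np.float64(0.2134), 40) {"xyz": [-0.02, 0.57, -0.1] ,"angular": [-0.0, 0.03, -0.0] }
(np.float64(-0.0544), 0.002, np.float64(0.2074), 40) {"xyz": [-0.02, 0.78, -0.12] ,"angular": [-0.0, 0.03, -0.0] }
(np.float64(-0.0599), 0.002, np.float64(0.2011), 40) {"xyz": [-0.02, 0.99, -0.12] ,"angular": [-0.0, 0.03, -0.0] }
(np.float64(-0.0655), 0.002, np.float64(0.1941), 40) {"xyz": [-0.02, 1.22, -0.12] ,"angular": [-0.0, 0.03, -0.0] }
(np.float64(-0.0707), 0.002, np.float64(0.1869), 40) {"xyz": [-0.02, 1.44, -0.1] ,"angular": [-0.0, 0.03, -0.0] }
(np.float64(-0.0755), 0.002, np.float64(0.1795), 40) {"xyz": [-0.02, 1.66, -0.08] ,"angular": [-0.0, 0.03, -0.0] }
```

View pics/ctop.png

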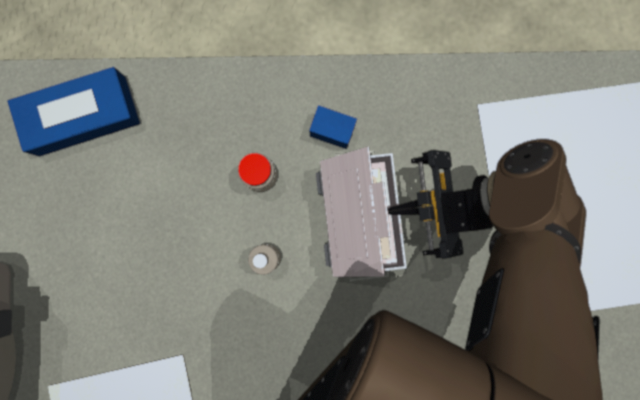

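Run:
```python
from h import *
im=cv2.imread('pics/ctop.png')[140:290,300:450];s=4
c=cv2.resize(im,None,fx=s,fy=s,interpolation=cv2.INTER_CUBIC)
q=proj("top",np.array([lidpt(p,.94,r,y) for r,y in((0,.12),(.15,.12),(.15,.05),(.178,.05),(.178,-.05),(.15,-.05),(.15,-.12),(0,-.12))]))
cv2.polylines(c,[((q-[300,140]+.5)*s).astype(np.int32)],True,(0,0,255),1)
t=proj("top",manip.state()["position"])[0];cv2.circle(c,tuple(int(v) for v in (t-[300,140]+.5)*s),3,(0,255,0),-1)
cv2.imwrite('pics/c2.png',c)
```

```text
(no output)
```

View pics/c2.png

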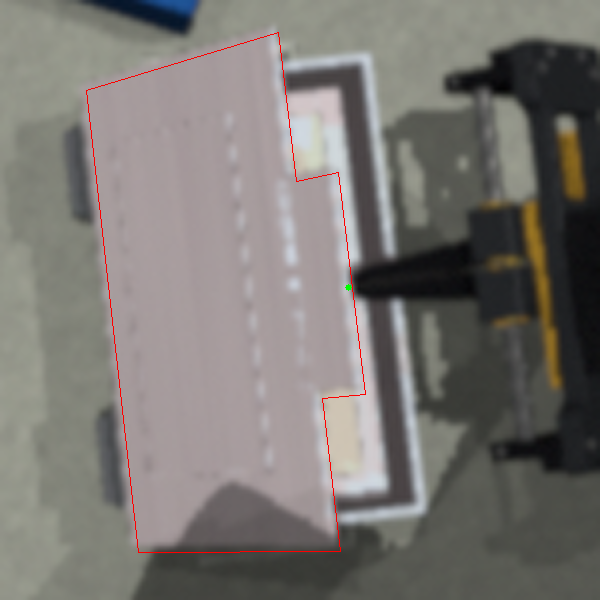

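The crop shows the finger tip hidden beneath the tongue's edge at (350,287), and the lid matches the 0.94 rad outline, so it is caught. I'll lower it at about 0.2 rad/s.

```bash
python3 -m creep '[{"xyz":[0,0.08,-0.02],"angular":[0,0,0]},{"xyz":[0,0.17,-0.03],"angular":[0,0,0]},{"xyz":[0,0.26,-0.04],"angular":[0,0,0]},{"xyz":[0,0.36,-0.05],"angular":[0,0,0]},{"xyz":[0,0.46,-0.06],"angular":[0,0,0]},{"xyz":[0,0.57,-0.07],"angular":[0,0,0]},{"xyz":[0,0.67,-0.08],"angular":[0,0,0]},{"xyz":[0,0.78,-0.08],"angular":[0,0,0]},{"xyz":[0,0.88,-0.08],"angular":[0,0,0]},{"xyz":[0,0.99,-0.07],"angular":[0,0,0]},{"xyz":[0,1.1,-0.06],"angular":[0,0,0]},{"xyz":[0,1.22,-0.05],"angular":[0,0,0]},{"xyz":[0,1.33,-0.03],"angular":[0,0,0]},{"xyz":[0,1.44,-0.02],"angular":[0,0,0]},{"xyz":[0,1.55,0],"angular":[0,0,0]},{"xyz":[0,1.66,0.02],"angular":[0,0,0]}]' -1
python3 - <<'E'
from h import *
st();lidangle('d')
rows([tcp(t,s=.013) for t in(.55,.5,.45,.4,.35,.3,.25,.2,.15,.1,.05,0,-.03)])
E
```

```text
t: 11.88
position: [0.5821, -0.0779, 0.1766]
orientation: [-0.422, 0.905, 0.042, -0.021]
ft_force: [0.3, -2.3, 0.4]
opening: 0.0008
t 11.88 case xyz [-0.0728  0.0014  0.1766] phi 40.0 xtilt -0.002 F [ 0.3  -2.34  0.41] q [-0.54  0.69  1.57  0.67  1.51 -0.9 ] open 0.001
[('side', 0.75, np.float64(0.72), np.float64(0.23)), ('top', 0.69, np.float64(0.56), np.float64(0.94))]
(np.float64(-0.0732), 0.002, np.float64(0.1775), 40) {"xyz": [-0.01, -0.01, -0.02] ,"angular": [-0.0, 0.03, -0.0] }
(np.float64(-0.0777), 0.002, np.float64(0.1698), 40) {"xyz": [-0.01, 0.21, 0.02] ,"angular": [-0.0, 0.03, -0.0] }
(np.float64(-0.0817), 0.002, np.float64(0.1619), 40) {"xyz": [-0.01, 0.43, 0.07] ,"angular": [-0.0, 0.03, -0.0] }
(np.float64(-0.0854), 0.002, np.float64(0.1538), 40) {"xyz": [-0.01, 0.64, 0.13] ,"angular": [-0.0, 0.03, -0.0] }
(np.float64(-0.0887), 0.002, np.float64(0.1455), 40) {"xyz": [-0.01, 0.86, 0.2] ,"angular": [-0.0, 0.03, -0.0] }
(np.float64(-0.0915), 0.002, np.float64(0.1371), 40) {"xyz": [-0.01, 1.06, 0.28] ,"angular": [-0.0, 0.03, -0.0] }
(np.float64(-0.0939), 0.002, np.float64(0.1285), 40) {"xyz": [-0.01, 1.27, 0.37] ,"angular": [-0.0, 0.03, -0.0] }
(np.float64(-0.0959), 0.002, np.float64(0.1198), 40) {"xyz": [-0.01, 1.46, 0.47] ,"angular": [-0.0, 0.03, -0.0] }
(np.float64(-0.0975), 0.002, np.float64(0.1111), 40) {"xyz": [-0.01, 1.66, 0.58] ,"angular": [-0.0, 0.03, -0.0] }
(np.float64(-0.0986), 0.002, np.float64(0.1023), 40) {"xyz": [-0.01, 1.84, 0.7] ,"angular": [-0.0, 0.03, -0.0] }
(np.float64(-0.0992), 0.002, np.float64(0.0934), 40) {"xyz": [-0.01, 2.02, 0.83] ,"angular": [-0.0, 0.03, -0.0] }
(np.float64(-0.0995), 0.002, np.float64(0.0845), 40) {"xyz": [-0.01, 2.2, 0.97] ,"angular": [-0.0, 0.03, -0.0] }
(np.float64(-0.0994), 0.002, np.float64(0.0791), 40) {"xyz": [-0.01, 2.3, 1.06] ,"angular": [-0.0, 0.03, -0.0] }
```

```bash
python3 -m creep '[{"xyz":[0,0.1,0],"angular":[0,0,0]},{"xyz":[0,0.21,0.02],"angular":[0,0,0]},{"xyz":[0,0.32,0.05],"angular":[0,0,0]},{"xyz":[0,0.43,0.07],"angular":[0,0,0]},{"xyz":[0,0.54,0.1],"angular":[0,0,0]},{"xyz":[0,0.64,0.13],"angular":[0,0,0]},{"xyz":[0,0.75,0.17],"angular":[0,0,0]},{"xyz":[0,0.86,0.2],"angular":[0,0,0]},{"xyz":[0,0.96,0.24],"angular":[0,0,0]},{"xyz":[0,1.06,0.28],"angular":[0,0,0]},{"xyz":[0,1.17,0.33],"angular":[0,0,0]},{"xyz":[0,1.27,0.37],"angular":[0,0,0]}]' -1
python3 - <<'E'
from h import *
st();lidangle('e')
rows([tcp(t,s=.014) for t in(.25,.2,.15,.1,.05,0,-.03,-.06)])
E
```

```text
t: 13.58
position: [0.584, -0.0991, 0.1281]
orientation: [-0.422, 0.905, 0.042, -0.021]
ft_force: [-0.0, -0.0, -0.5]
opening: 0.0006
t 13.57 case xyz [-0.0941  0.0015  0.1281] phi 40.0 xtilt -0.002 F [-0.   -0.02 -0.5 ] q [-0.57  0.77  1.57  0.65  1.46 -0.96] open 0.001
[('side', 0.65, np.float64(0.3), np.float64(0.71)), ('top', 0.58, np.float64(0.3), np.float64(0.93))]
(np.float64(-0.0932), 0.002, np.float64(0.1279), 40) {"xyz": [-0.01, -0.0, 0.02] ,"angular": [-0.01, 0.03, -0.01] }
(np.float64(-0.0952), 0.002, np.float64(0.1192), 40) {"xyz": [-0.01, 0.19, 0.12] ,"angular": [-0.01, 0.03, -0.01] }
(np.float64(-0.0967), 0.002, np.float64(0.1104), 40) {"xyz": [-0.01, 0.39, 0.24] ,"angular": [-0.01, 0.03, -0.01] }
(np.float64(-0.0978), 0.002, np.float64(0.1016), 40) {"xyz": [-0.01, 0.57, 0.36] ,"angular": [-0.01, 0.03, -0.01] }
(np.float64(-0.0985), 0.002, np.float64(0.0927), 40) {"xyz": [-0.01, 0.76, 0.48] ,"angular": [-0.01, 0.03, -0.01] }
(np.float64(-0.0987), 0.002, np.float64(0.0838), 40) {"xyz": [-0.01, 0.93, 0.62] ,"angular": [-0.01, 0.03, -0.01] }
(np.float64(-0.0986), 0.002, np.float64(0.0785), 40) {"xyz": [-0.01, 1.03, 0.71] ,"angular": [-0.01, 0.03, -0.01] }
(np.float64(-0.0984), 0.002, np.float64(0.0732), 40) {"xyz": [-0.01, 1.13, 0.8] ,"angular": [-0.01, 0.03, -0.01] }
```

```bash
python3 -m creep '[{"xyz":[0,0.08,0.05],"angular":[0,0,0]},{"xyz":[0,0.16,0.1],"angular":[0,0,0]},{"xyz":[0,0.24,0.14],"angular":[0,0,0]},{"xyz":[0,0.32,0.19],"angular":[0,0,0]},{"xyz":[0,0.39,0.24],"angular":[0,0,0]},{"xyz":[0,0.46,0.28],"angular":[0,0,0]},{"xyz":[0,0.53,0.33],"angular":[0,0,0]},{"xyz":[0,0.6,0.38],"angular":[0,0,0]},{"xyz":[0,0.67,0.43],"angular":[0,0,0]},{"xyz":[0,0.74,0.47],"angular":[0,0,0]}]' -1
python3 - <<'E'
from h import *
st();lidangle('f')
rows([tcp(t,s=.014) for t in(.05,0,-.05,-.1,-.15)])
E
```

```text
t: 15.02
position: [0.5844, -0.1036, 0.0933]
orientation: [-0.422, 0.905, 0.042, -0.021]
ft_force: [1.1, -2.5, -1.4]
opening: 0.0006
t 15.03 case xyz [-0.0986  0.0015  0.0933] phi 40.0 xtilt -0.002 F [ 1.12 -2.53 -1.35] q [-0.57  0.82  1.57  0.65  1.42 -1.  ] open 0.001
[('side', 0.55, np.float64(0.1), np.float64(0.64)), ('top', 0.74, np.float64(0.3), np.float64(0.94))]
(np.float64(-0.0985), 0.002, np.float64(0.0927), 40) {"xyz": [-0.01, 0.01, 0.01] ,"angular": [-0.01, 0.03, -0.01] }
(np.float64(-0.0987), 0.002, np.float64(0.0838), 40) {"xyz": [-0.01, 0.19, 0.15] ,"angular": [-0.01, 0.03, -0.01] }
(np.float64(-0.0985), 0.002, np.float64(0.0749), 40) {"xyz": [-0.01, 0.36, 0.3] ,"angular": [-0.01, 0.03, -0.01] }
(np.float64(-0.0978), 0.002, np.float64(0.0661), 40) {"xyz": [-0.01, 0.51, 0.45] ,"angular": [-0.01, 0.03, -0.01] }
(np.float64(-0.0967), 0.002, np.float64(0.0572), 40) {"xyz": [-0.01, 0.67, 0.62] ,"angular": [-0.01, 0.03, -0.01] }
```

View pics/fside.png

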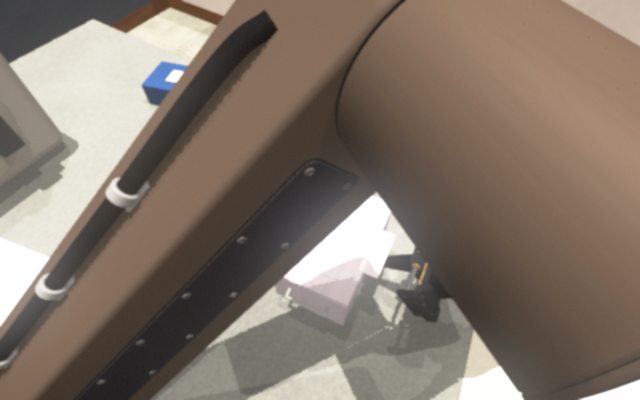

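Side view: the lid is nearly level, with the finger under the lip at about (395,262). I'll continue slowly past nominal shut so the lid settles on the rim.

```bash
python3 -m creep '[{"xyz":[0,0.06,0.05],"angular":[0,0,0]},{"xyz":[0,0.12,0.1],"angular":[0,0,0]},{"xyz":[0,0.18,0.15],"angular":[0,0,0]},{"xyz":[0,0.24,0.2],"angular":[0,0,0]},{"xyz":[0,0.3,0.25],"angular":[0,0,0]},{"xyz":[0,0.36,0.3],"angular":[0,0,0]},{"xyz":[0,0.41,0.35],"angular":[0,0,0]},{"xyz":[0,0.46,0.4],"angular":[0,0,0]},{"xyz":[0,0.51,0.45],"angular":[0,0,0]},{"xyz":[0,0.56,0.5],"angular":[0,0,0]},{"xyz":[0,0.61,0.55],"angular":[0,0,0]}]' -1
python3 - <<'E'
from h import *
st();lidangle('g')
rows([(-.11,.002,.058,40),(-.16,.002,.065,40),(-.2,.002,.08,40),(-.2,.002,.3,60)])
E
```

```text
t: 16.6
position: [0.5842, -0.1024, 0.0604]
orientation: [-0.422, 0.905, 0.042, -0.021]
ft_force: [-0.3, 0.3, -0.2]
opening: 0.0006
t 16.6 case xyz [-0.0973  0.0016  0.0604] phi 40.0 xtilt -0.002 F [-0.26  0.28 -0.22] q [-0.57  0.86  1.58  0.66  1.38 -1.03] open 0.001
[('side', 0.85, np.float64(0.06), np.float64(0.51)), ('top', 0.62, np.float64(0.0), np.float64(0.93))]
(-0.11, 0.002, 0.058, 40) {"xyz": [-0.01, 0.25, -0.2] ,"angular": [-0.01, 0.03, -0.01] }
(-0.16, 0.002, 0.065, 40) {"xyz": [-0.01, 0.92, -1.27] ,"angular": [-0.01, 0.03, -0.01] }
(-0.2, 0.002, 0.08, 40) {"xyz": [-0.02, 1.28, -2.28] ,"angular": [-0.01, 0.03, -0.01] }
(-0.2, 0.002, 0.3, 60) {"xyz": [-0.03, -2.94, -5.81] ,"angular": [-4.01, 0.03, -0.0] }
```

The lid looks shut and the force is at the noise level. The finger is below the lip, so I'll back straight out and then rise.

```bash
python3 -m creep '[{"xyz":[0,0.45,-0.5],"angular":[0,0,0]},{"xyz":[0,0.9,-1.2],"angular":[0,0,0]},{"xyz":[0,1.3,-2.3],"angular":[0,0,0]},{"xyz":[0,1,-3],"angular":[0,0,0]},{"xyz":[0,0,-4.3],"angular":[-1,0,0]},{"xyz":[0,-1.3,-5.3],"angular":[-2,0,0]},{"xyz":[0,-2.4,-6],"angular":[-3,0,0]},{"xyz":[0,-3.4,-6.6],"angular":[-4,0,0]},{"xyz":[0,-3.6,-7.6],"angular":[-4,0,0]},{"xyz":[0,-3.6,-8.5],"angular":[-4,0,0]},{"xyz":[0,-3.6,-8.5],"angular":[-4,0,0]},{"xyz":[0,-3.6,-8.5],"angular":[-4,0,0]}]' -1
python3 - <<'E'
from h import *
st();lidangle('z')
for n in("side","top"):
    for o in("case","bottle","wipes","carton"):
        L=manip.outline_of(n,o)
        if L:print(n,o,round(L[0]["score"],2),np.round(L[0]["at"],1))
im=cv2.imread('pics/ztop.png')[80:300,220:440];c=cv2.resize(im,None,fx=2.6,fy=2.6,interpolation=cv2.INTER_CUBIC)
for z,col in((.1045,(0,0,255)),(0,(255,255,0))):
    q=proj("top",np.array([world(p,x,y,z) for x,y in((.075,.12),(-.075,.12),(-.075,-.12),(.075,-.12))]));cv2.polylines(c,[((q-[220,80]+.5)*2.6).astype(np.int32)],True,col,1)
cv2.imwrite('pics/z2.png',c)
E
```

```text
t: 18.3
position: [0.6005, -0.2691, 0.3884]
orientation: [-0.259, 0.965, 0.045, -0.014]
ft_force: [-0.3, -0.5, -1.2]
opening: 0.0003
t 18.3 case xyz [-0.2649  0.0007  0.3884] phi 59.9 xtilt -0.003 F [-0.28 -0.46 -1.16] q [-0.67  0.58  1.03  0.39  1.88 -0.71] open 0.0
[('side', 0.71, np.float64(0.02), np.float64(0.67)), ('top', None)]
side case 0.84 [323.8 263.3]
top case 0.57 [363.5 211.3]
top bottle 0.69 [264.5 256.8]
top wipes 0.77 [260.2 171.9]
top carton 0.62 [332.3 128.5]
```

View pics/z2.png

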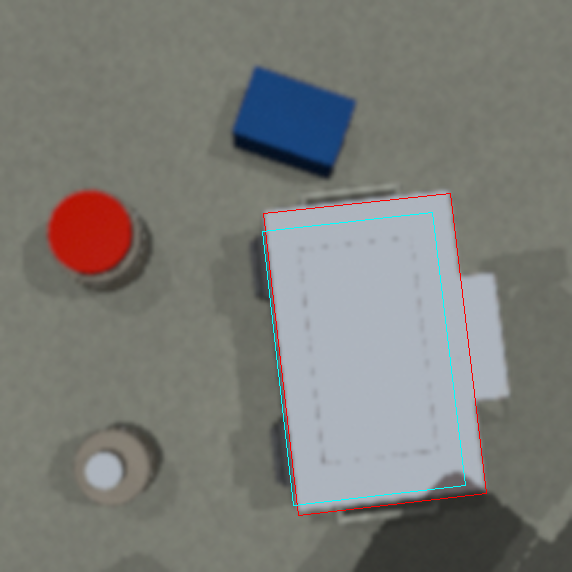

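View pics/zside.png

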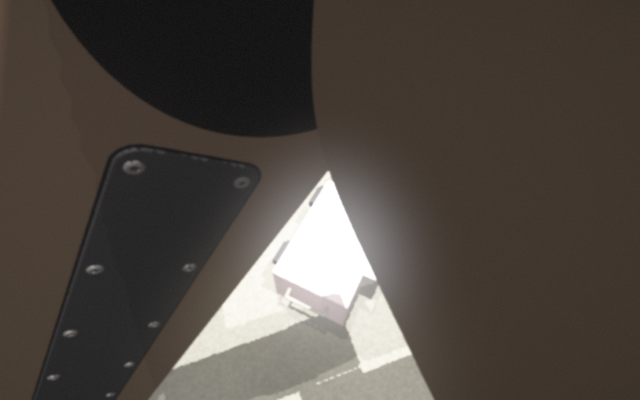

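The lid lies flat on the rim at the shut outline, the case and bystanders haven't moved, and the arm is clear. I'm handing in.

```bash
python3 -c "
from bench import manip
print(manip.job_done())"
```

```text
the job is handed in; nothing more can be done
None
```

The lid is shut and the job is handed in at about 18.5 s of the 58 s allowed. I drew the lid over its balance point with the shut fingers from behind. I then went over it and caught it from below at about 0.94 rad on a finger tilted 50° from vertical. From there I lowered it at about 0.2 rad/s, then 0.15 rad/s near shut, and backed out from under the lip and up.

**Last checks:**
- **Lid:** in the top picture it lies on the shut outline, with the lip in front. The side network fit gave 0.02 rad.
- **Case and bystanders:** the case still matches its first fitted pose. The bottle, wipes and carton are within about 2 px of where they were.
- **Robot:** the arm is about 0.39 m up and clear of everything. Wrist force readings stayed at a few newtons.

**Disagreements and gaps:**
- The closing speed was not measured. It rests on the finger's speed and on the lid staying on the finger.
- Near shut, the top-view angle fit was unreliable: it gave 0.30 rad where the side view gave 0.10.
- The last top-view lid detection found nothing, and the side view was largely blocked by the arm.

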